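# Feel for a left-over plug, then seat a sample vial

### The arm

A 6-joint arm with a two-finger parallel gripper is mounted at the origin on the work surface. World frame = base frame: x ahead of the robot, y to its left, z up, the work surface at z = 0. Lengths are in m, angles in rad, forces in N, time in s.
With the tool pointing down it reaches from about 0.35 to 0.725 m from the base axis. Payload 6 kg.
Tool frame: the origin (TCP) lies on the centre line of the jaws, within the pads' length; the fingertips stand 8 mm ahead of it and the grasp point (between the pads) lies 11 mm behind it (ctrl.tips_ahead is the distance from the TCP to the fingertips, in m); z points along the fingers, x is the direction in which the jaws open and shut, and the axes are right-handed (so a half turn about z gives the same grasp; the last joint's range is limited). The gripper opens to 85 mm and grips with 20 to 120 N. Pads are 22 mm wide; open, the fingers measure 114 mm over their backs; the gripper's body (76 mm by 85 mm) begins 54 mm behind the grasp point. The pads swing forward as they close: fully open they stand 13 mm farther back than shut.
Start: joints at [1.449, 0.04, 0.085, 0, -1.615, -0.334], TCP at [0.264, 0.539, 0.239] pointing down, gripper open.
Joint ranges: [-2.56, 2.56], [-1.29, 2.01], [-1.08, 1.49], [-3.29, 1.98], [-2.81, -0.18], [-2.99, 2.99]. Speed limits (rad/s): [2.57, 2.57, 3.01, 3.14, 3.14, 3.14].

### API

Orientations are given as a rotation vector (axis times angle).
In Python, from rig import status, get_image, camera_model, ctrl gives the robot as it stands. The module is installed in compiled form; this text tells all that it offers.
- The arm moves only by the shell command python3 -m crank 'ROWS'. ROWS is JSON, a list of rows, each a list of 3 entries, a list of its own where there are three numbers: the shift along the tool's x, y, z in mm, then the turn, a rotation vector about the tool's x, y, z in rad, then the gripper command: -1 is fully open, 1 is shut, values between are in proportion. A call has 1 to 20 rows; each row shifts and turns the commanded pose from where the row before left it, along the tool's axes as they then stand; what a row does not reach is not made up. A row lasts 1/8 s, in which the tool goes at most 62.5 mm and 10.7 degrees, less where a joint would pass 70% of its speed; a pose out of reach is approached as far as the arm can. A call is refused whole if a number of a shift passes 62.5 or a number of a turn 0.188, either way. A call with a gripper value outside its range is refused whole. The fingers move at their own pace and stop on an object; the grip force is fixed at half the most. Time passes only in rows, so rows that do not move let the fingers close. It gives the time, the measured TCP pose, the force and the opening at its end, in the units of the state.
- status.sense(): the state, without advancing time (a new reading comes with each control period).
- get_image(name): name is "scene" or "top" or "wrist"; returns the picture (400x640x3 uint8, blue, green, red); there is no depth.
- camera_model(name): a dict with "K" (3x3 intrinsics, pixels), "dist" ([k1, k2, p1, p2, k3] as OpenCV has them; the pictures are not rectified), "T" (4x4, takes a point from camera to world coordinates). Camera axes: x right, y down, z forward; pixel columns grow to the right and rows downward; lengths in m; the calibration is good to about 2 mm. A picture is of the moment at which its call begins: read the wrist's pose just before it. camera_model takes no time and is no camera call; for the wrist camera it gives the pose at the moment of the call.
- ctrl.job_done(): hands the job in, once; it reports no verdict.
The state is a dict: "clock": time; "joint_positions": joint angles; "qd": joint speeds; "effort": joint torques, N m; "tcp_pos": TCP position; "ee_rot": TCP orientation; "ft_force": force on the tool from outside, world axes, zero at the start; "moment": the same for the moment, N m; "gripper_width": opening from 0.0 (shut) to 1.0 (fully open).
Only numpy, scipy, OpenCV 4.12 (cv2) and the standard library are available. Lean on these libraries where they do the work, as an engineer would, in place of code of your own. Each camera call takes 0.05 s, during which the arm holds its last target.

### The job

The three wells of the cream sample bar look alike, but old dark plugs still lie on the bottom of two of them. With the gold-handled gauge rod feel gently down the wells, one after another, until the rod touches the real floor of the free one; then put the rod back upright in its wooden stand, and only after that take the purple vial from the tray and press it gently, past the spring catch, fully home and upright in the free well. Push softly on the bar at all times and leave everything else where it is.

Things in the scene. Friction and masses are not known exactly. Their poses are not given: they have to be found in the camera images.
- bar: Cream block fixed to the table, 90 (its x) x 260 (its y) x 55 mm high, with three round wells in a row along its y. Origin: centre of its underside; z up. Each well: 31 mm in diameter, 2 mm chamfer, 45 mm deep, flat floor 10 mm above the table. Keep every push on it below 20 N: contact forces adding up to over 45 N, catch and walls included, are too much. The wells are 80 mm apart.
- well_left (a point): Centre of the mouth of the well at bar y = +80 mm, on the bar's top face (55 mm above the table); axes as the bar's. In every well a brass spring nose stands 4 mm out of the +x wall, 20 mm below the mouth: a thin rod on the well's axis clears it by 6 mm, a vial must be pressed past it (some 3 to 8 N) and is then held by friction.
- well_mid (a point): Centre of the mouth of the middle well (bar y = 0), on the bar's top face; axes as the bar's. The wells look alike, but on the floors of two of them (which ones varies) lies a loose dark plug, 24 mm in diameter, 16 mm high: there a rod stops 29 mm below the mouth, in the free well 45 mm below it.
- well_right (a point): Centre of the mouth of the well at bar y = -80 mm, at the bar's top face. Axes as the bar's.
- old_vial_center (a point): Teal vial with a silver cap, 28 mm in diameter, 95 mm long, standing on the table; point at its centre; leave alone.
- rod_center (a point): Gauge rod, 130 mm long, 60 g, standing upright in the stand: steel shaft 10 mm in diameter, 85 mm long, and above it a gold round handle 18 mm in diameter, 45 mm long, to be gripped. Point at half its length (65 mm above its foot, 65 mm below its top); z along the rod towards the handle.
- rod_foot (a point): Centre of the rod's flat lower end, 65 mm below its centre; z along the rod towards the handle.
- stand_hole (a point): Centre of the mouth of the hole in the fixed wooden rod stand (56 x 56 x 40 mm high), at its top face, 40 mm above the table. The hole is 13 mm in diameter (3 mm chamfer), 35 mm deep: the rod stands on its floor 5 mm above the table, leaning a little at most.
- vial_center (a point): New purple vial with a gold cap, a round cylinder 28 mm in diameter and 95 mm long, 55 to 110 g, standing upright on the tray's floor; its foot tapers to 21 mm over the lowest 5 mm. Point at its centre, 47.5 mm above its foot; z along the vial towards the cap. Grip it by its upper 45 mm: fully home in a well, its foot is on the well's floor, 50 mm of it stand out and its centre is 2.5 mm above the bar's top face.
- tray: Dark fixed tray, 250 x 170 x 18 mm, walls and floor 6 mm. Origin: centre of its underside.
- tweezers_center (a point): Gold tweezers lying on the tray, 120 x 13 x 6 mm, point at their centre; leave alone.
- ring_box_mid (a point): Dark blue ring box, 50 x 50 x 40 mm, on the table; point at its centre; leave alone.
- bead_jar_mid (a point): Amber jar with a gold cap, 48 mm in diameter, 60 mm high; point at its centre; leave alone.
- candle_mid (a point): Yellow candle, 70 mm in diameter, 90 mm high; point at its centre; leave alone.
- pendant_mid (a point): Gold pendant disc, 34 mm in diameter, 6 mm thick, flat on the table; point at its centre; leave alone.

How it is judged:
On the way, in this order (a step that is already met when the one before it is completed fails the run):
1. the rod's foot has gone down the free well to its floor (at least 43 mm below the mouth), with the purple vial still untouched on the tray (((horizontal distance between rod_foot and well_left below 0.011 m and z of rod_foot in the frame of well_left below -0.043 m) or (horizontal distance between rod_foot and well_mid below 0.011 m and z of rod_foot in the frame of well_mid below -0.043 m) or (horizontal distance between rod_foot and well_right below 0.011 m and z of rod_foot in the frame of well_right below -0.043 m)) and distance of vial_center from where it was at the start of the episode below 0.02 m), for 0.1 s.
2. the rod is back upright in its stand, with the purple vial still untouched on the tray (horizontal distance between rod_foot and stand_hole below 0.006 m and z of rod_foot in the frame of stand_hole below -0.031 m and angle between rod_foot's own z axis and vertical below 0.15 rad and distance of vial_center from where it was at the start of the episode below 0.02 m), for 0.1 s.
At the end, for the whole second after the job is handed in: The purple vial is fully home in a well (its centre within 4 mm of the well's axis and no more than 2.3 mm above its home height), upright within 0.06 rad, released; the gauge rod stands in its stand with its foot at most 4 mm off the hole's floor (((horizontal distance between vial_center and well_left below 0.004 m and z of vial_center in the frame of well_left below 0.0048 m) or (horizontal distance between vial_center and well_mid below 0.004 m and z of vial_center in the frame of well_mid below 0.0048 m) or (horizontal distance between vial_center and well_right below 0.004 m and z of vial_center in the frame of well_right below 0.0048 m)) and angle between vial_center's own z axis and vertical below 0.06 rad and horizontal distance between rod_foot and stand_hole below 0.006 m and z of rod_foot in the frame of stand_hole below -0.031 m and angle between rod_foot's own z axis and vertical below 0.15 rad); the robot touches nothing.
It fails at once if the bar is pressed hard: its contact forces, those of spring catch and well walls included, add up to more than 45 N (contact force between bar and anything else above 45 N).
It fails at once if the teal vial or another bystander (tweezers, ring box, bead jar, candle, pendant) is displaced by more than 20 mm (distance of any of old_vial_center, tweezers_center, ring_box_mid, bead_jar_mid, candle_mid, pendant_mid from where it was at the start of the episode above 0.02 m).
It also fails if it takes over 64 s, if anything falls off the work surface, if the arm or the gripper's body presses on something with over 40 N, if the wrist force passes 120 N, or if a joint passes its speed limit or range.

## Working session

There is one attempt and no reset: what is moved stays moved. The work goes in short steps, Python scripts to look and compute and a shell command to move; the robot and the scene stay as the last step left them, time stands still between calls to the robot, and variables do not carry over. Pictures are saved under pics/ and viewed, and the job is handed in when it is done.

```bash
mkdir -p pics; ls; python3 - <<'E'
from rig import status,get_image,camera_model
import cv2
print(status.sense())
for n in("scene","top","wrist"):
    m=camera_model(n);print(n,m)
    cv2.imwrite(f"pics/{n}0.png",get_image(n))
E
```

```text
pics
{'clock': 0.0, 'joint_positions': array([ 1.44868640e+00,  4.08858118e-02,  8.37830875e-02, -4.87172982e-04,
       -1.61547698e+00, -3.33693655e-01]), 'qd': array([ 0.00126185,  0.00144381, -0.00054649,  0.0006129 , -0.00256766,
        0.00081797]), 'effort': array([-4.26878323e-04, -3.68198061e+01,  3.47418952e+01,  6.93283081e+00,
       -5.35115149e-03, -6.05876266e-06]), 'tcp_pos': array([0.26389348, 0.53850411, 0.23821704]), 'ee_rot': array([ 1.66133635e+00, -2.66460960e+00,  1.69762505e-03]), 'ft_force': array([-0.34214392,  0.69722988, -0.52555877]), 'moment': array([-0.01747969, -0.01731796,  0.01135601]), 'gripper_width': 1.0044651011838768}
scene {'K': array([[471.13585732,   0.        , 326.40030835],
       [  0.        , 471.13585732, 200.87422199],
       [  0.        ,   0.        ,   1.        ]]), 'dist': array([-0.00517299,  0.        ,  0.        ,  0.        ,  0.        ]), 'T': array([[ 0.8239742 ,  0.30253479, -0.47910252,  1.12476449],
       [ 0.56660377, -0.44762895,  0.69180091, -0.8589735 ],
       [-0.00516631, -0.84148739, -0.54025205,  0.72024071
[... 550 characters left out ...]
 8.95216470e-01],
       [ 0.00000000e+00,  0.00000000e+00,  0.00000000e+00,
         1.00000000e+00]])}
wrist {'K': array([[309.71727545,   0.        , 310.02615246],
       [  0.        , 309.71727545, 197.52095013],
       [  0.        ,   0.        ,   1.        ]]), 'dist': array([-0.04215364,  0.        ,  0.        ,  0.        ,  0.        ]), 'T': array([[-4.40342705e-01, -8.62018851e-01, -2.51041435e-01,
         3.28526850e-01],
       [-8.97829742e-01,  4.22852654e-01,  1.22871423e-01,
         5.07621486e-01],
       [ 2.36054236e-04,  2.79498002e-01, -9.60146245e-01,
         3.73357993e-01],
       [ 0.00000000e+00,  0.00000000e+00,  0.00000000e+00,
         1.00000000e+00]])}
```

View pics/scene0.png

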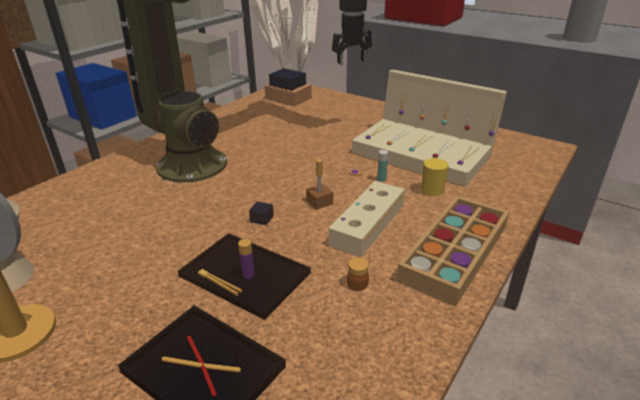

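View pics/top0.png

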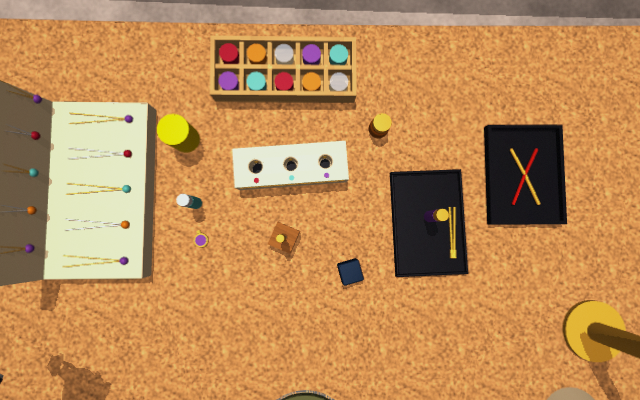

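View pics/wrist0.png

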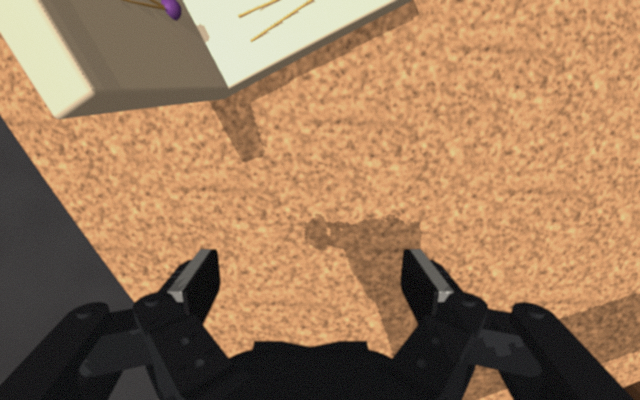

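```bash
python3 - <<'E'
import cv2
a=cv2.imread("pics/top0.png")
cv2.imwrite("pics/c1.png",cv2.resize(a[130:290,165:365],None,fx=4,fy=4,interpolation=cv2.INTER_CUBIC)[:600])
cv2.imwrite("pics/c2.png",cv2.resize(a[160:285,380:480],None,fx=4.5,fy=4.5,interpolation=cv2.INTER_CUBIC))
b=cv2.imread("pics/scene0.png")
cv2.imwrite("pics/c3.png",cv2.resize(b[140:290,220:420],None,fx=4,fy=4,interpolation=cv2.INTER_CUBIC))
E
```

```text
(no output)
```

View pics/c1.png

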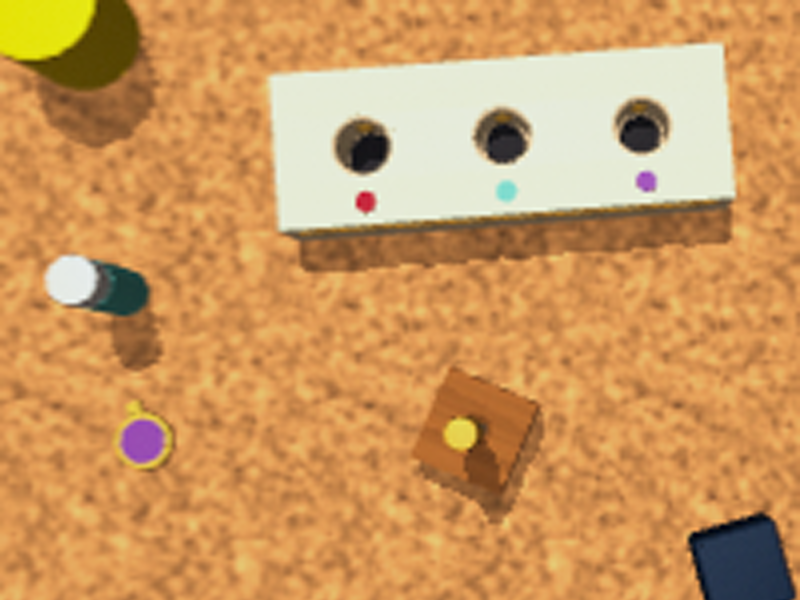

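View pics/c2.png

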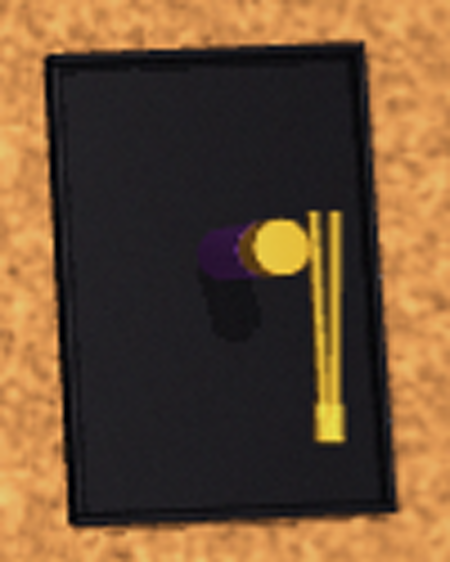

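View pics/c3.png

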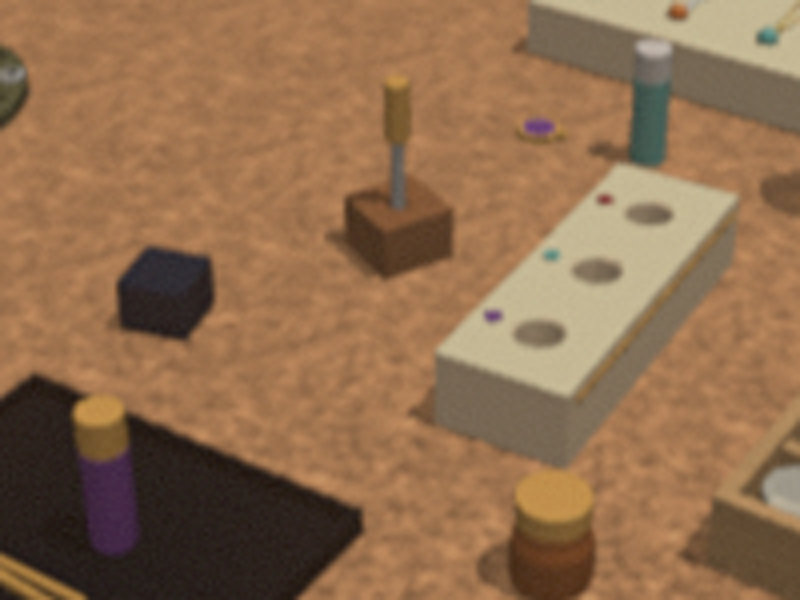

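```bash
cat > h.py <<'E'
import numpy as np,cv2
from rig import status,camera_model
def ray(m,px):
    u=cv2.undistortPoints(np.array([[px]],float),m['K'],m['dist'])[0,0]
    d=m['T'][:3,:3]@np.array([u[0],u[1],1]); return m['T'][:3,3],d
def atz(m,px,z):
    o,d=ray(m,px); return o+d*(z-o[2])/d[2]
def proj(m,P):
    T=np.linalg.inv(m['T']); R,_=cv2.Rodrigues(T[:3,:3])
    return cv2.projectPoints(np.atleast_2d(np.array(P,float)),R,T[:3,3],m['K'],m['dist'])[0][:,0]
E
python3 - <<'E'
from h import *
np.set_printoptions(precision=4,suppress=True)
t=camera_model("top");s=camera_model("scene")
def c(u,v,f,x0,y0): return ((u+.5)/f-.5+x0,(v+.5)/f-.5+y0)
for n,p,z in [("wl",(362.5,146),.055),("wm",(502.5,136),.055),("wr",(641,126),.055),("c",(270,76),.055),("c",(723,44),.055),("c",(735,200),.055),("c",(281,232),.055),
 ("rodtop",(460,434),.135),("s",(455,367),.04),("s",(541,405),.04),("s",(502,491),.04),("s",(414,455),.04)]:
    print("T",n,atz(t,c(*p,4,165,130),z))
print("T vial",atz(t,c(281,247,4.5,380,160),.101))
print("T vial foot",atz(t,c(222,252,4.5,380,160),.006))
for n,p,z in [("wl",(650,214),.055),("wm",(597,270),.055),("wr",(540,334),.055),("rodtop",(397,82),.135),("stand",(398,207),.04),("viatop",(101,409),.101)]:
    print("S",n,atz(s,c(*p,4,220,140),z))
E
```

```text
T wl [0.6313 0.1113 0.055 ]
T wm [0.6373 0.0319 0.055 ]
T wr [ 0.6433 -0.0472  0.055 ]
T c [0.6713 0.1641 0.055 ]
T c [ 0.6911 -0.0945  0.055 ]
T c [ 0.6008 -0.1008  0.055 ]
T c [0.582  0.1567 0.055 ]
T rodtop [0.4698 0.0483 0.135 ]
T s [0.5059 0.0593 0.04  ]
T s [0.4841 0.01   0.04  ]
T s [0.4352 0.0321 0.04  ]
T s [0.4558 0.0823 0.04  ]
T vial [ 0.5193 -0.2976  0.101 ]
T vial foot [ 0.5204 -0.2996  0.006 ]
S wl [0.6368 0.1082 0.055 ]
S wm [0.6416 0.0293 0.055 ]
S wr [ 0.6485 -0.0512  0.055 ]
S rodtop [0.4756 0.0444 0.135 ]
S stand [0.4774 0.0408 0.04  ]
S viatop [ 0.5229 -0.2982  0.101 ]
```

```bash
python3 - <<'E'
from h import *
from scipy.spatial.transform import Rotation as R
np.set_printoptions(precision=4,suppress=True)
s=status.sense();print(R.from_rotvec(s['ee_rot']).as_matrix())
m=camera_model("wrist");print(proj(m,[s['tcp_pos']]))
print(R.from_rotvec(s['ee_rot']).as_matrix().T@(m['T'][:3,3]-s['tcp_pos']))
E
```

```text
[[-0.4402 -0.8979 -0.0005]
 [-0.8979  0.4402 -0.0013]
 [ 0.0014 -0.0002 -1.    ]]
[[311.4181 261.6308]]
[-0.0005 -0.0716 -0.135 ]
```

```bash
cat >> h.py <<'E'
from scipy.spatial.transform import Rotation as Ro
np.set_printoptions(precision=4,suppress=True)
def to(x,y,z):
    s=status.sense();M=Ro.from_rotvec(s['ee_rot']).as_matrix()
    print("clock",round(s['clock'],2),"tcp",s['tcp_pos'],"az",np.degrees(np.arctan2(M[1,0],M[0,0])).round(2),"tilt",M[:,2],"F",s['ft_force'],"w",s['gripper_width'])
    print("tool shift mm",1000*M.T@(np.array([x,y,z])-s['tcp_pos']))
E
python3 -m crank '[[[0,0,-5],[0,0,0.1735],-1],[[0,0,-5],[0,0,0.1735],-1],[[0,0,-5],[0,0,0.1735],-1],[[0,0,-5],[0,0,0.1735],-1],[[0,0,-5],[0,0,0.1735],-1],[[0,0,-5],[0,0,0.1735],-1],[[0,0,0],[0,0,0],-1]]'
python3 -c "
from h import *
to(.472,.046,.2)"
```

```text
clock: 1.02
tcp_pos: [0.2641, 0.5388, 0.2693]
ee_rot: [0.119, -3.139, -0.0]
ft_force: [-0.0, 0.5, -0.2]
gripper_width: 1.001
clock 1.02 tcp [0.2641 0.5388 0.2693] az -175.67 tilt [-0.      0.0001 -1.    ] F [-0.0287  0.4741 -0.2259] w 1.0014297614306926
tool shift mm [-170.1203 -507.1152   69.2767]
```

```bash
python3 -m crank '[[[-10,-42,0],[0,0,0],-1],[[-12,-42,0],[0,0,0],-1],[[-14,-42,0],[0,0,0],-1],[[-14,-42,0],[0,0,0],-1],[[-15,-42,0],[0,0,0],-1],[[-15,-42,0],[0,0,0],-1],[[-15,-42,0],[0,0,0],-1],[[-15,-42,0],[0,0,0],-1],[[-15,-42,0],[0,0,0],-1],[[-15,-42,10],[0,0,0],-1],[[-15,-42,25],[0,0,0],-1],[[-15,-45,35],[0,0,0],-1],[[0,0,0],[0,0,0],-1],[[0,0,0],[0,0,0],-1]]'
python3 - <<'E'
from h import *
from rig import get_image
to(.472,.046,.2)
m=camera_model("wrist");cv2.imwrite("pics/w1.png",get_image("wrist"))
print(proj(m,[[.472,.046,.135],[.472,.046,.04],[.634,.11,.055],[.639,.03,.055]]))
E
```

```text
clock: 2.78
tcp_pos: [0.4712, 0.0456, 0.1995]
ee_rot: [-0.119, 3.139, -0.0]
ft_force: [0.8, 0.5, 0.6]
gripper_width: 1.001
clock 2.77 tcp [0.4712 0.0456 0.1995] az -175.67 tilt [ 0.0002 -0.0003 -1.    ] F [0.7705 0.4518 0.6281] w 1.0008987405681955
tool shift mm [-0.8744  0.3671 -0.4688]
[[309.9395 215.7728]
 [310.2238 182.9316]
 [142.5859 237.1744]
 [130.6253 156.7373]]
```

View pics/w1.png

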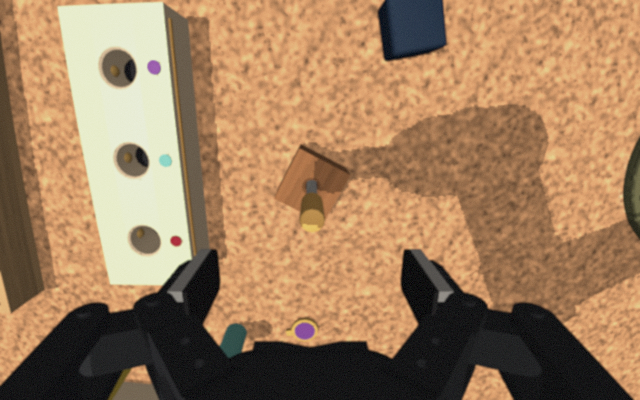

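```bash
python3 - <<'E'
import cv2
a=cv2.imread("pics/w1.png")
cv2.imwrite("pics/c4.png",cv2.resize(a[140:240,260:360],None,fx=6,fy=6,interpolation=cv2.INTER_CUBIC))
cv2.imwrite("pics/c5.png",cv2.resize(a[30:290,60:200],None,fx=2.3*1,fy=2.3,interpolation=cv2.INTER_CUBIC))
E
```

```text
(no output)
```

View pics/c4.png

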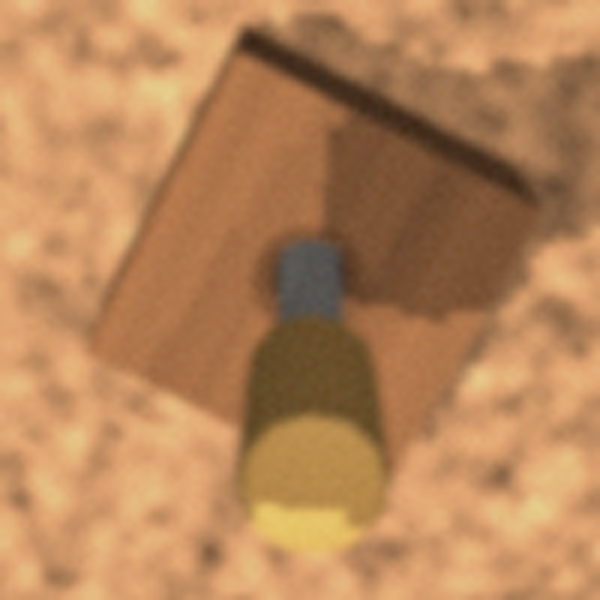

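View pics/c5.png

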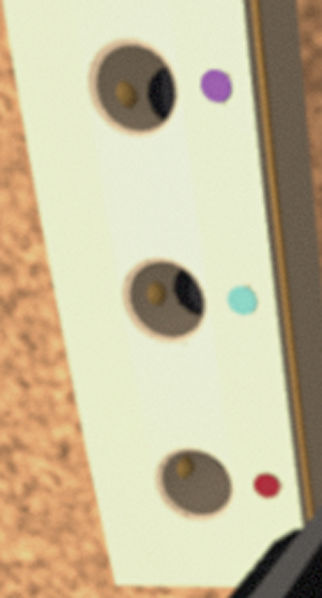

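```bash
python3 - <<'E'
from h import *
s=status.sense()
m=camera_model("wrist")
f=lambda u,v,k,x,y:((u+.5)/k-.5+x,(v+.5)/k-.5+y)
print("rod",atz(m,f(315,483,6,260,140),.135)); print("hole",atz(m,f(311,268,6,260,140),.04))
for p in[(133,86),(164,298),(195,482)]: print(atz(m,f(*p,2.3,60,30),.055))
E
```

```text
rod [0.4705 0.0499 0.135 ]
hole [0.471  0.0481 0.04  ]
[ 0.6455 -0.0465  0.055 ]
[0.6395 0.0333 0.055 ]
[0.6329 0.1133 0.055 ]
```

```bash
python3 -m crank '[[[1,3.4,20],[0,0,0],-1],[[0,0,25],[0,0,0],-1],[[0,0,25],[0,0,0],-1],[[0,0,22],[0,0,0],-1],[[0,0,0],[0,0,0],0.3],[[0,0,0],[0,0,0],0.5],[[0,0,0],[0,0,0],1],[[0,0,0],[0,0,0],1],[[0,0,0],[0,0,0],1],[[0,0,0],[0,0,0],1],[[0,0,0],[0,0,0],1],[[0,0,0],[0,0,0],1]]'
python3 - <<'E'
from h import *
from rig import get_image
to(.470,.049,.107)
cv2.imwrite("pics/w2.png",get_image("wrist"))
E
```

```text
clock: 4.32
tcp_pos: [0.4703, 0.0491, 0.1084]
ee_rot: [-0.116, 3.138, 0.0]
ft_force: [-0.5, 1.3, 6.0]
gripper_width: 0.191
clock 4.33 tcp [0.4703 0.0491 0.1084] az -175.76 tilt [ 0.0015  0.0002 -1.    ] F [-0.4731  1.3297  5.96  ] w 0.19125465980420062
tool shift mm [ 0.3362 -0.0267  1.4213]
```

View pics/w2.png

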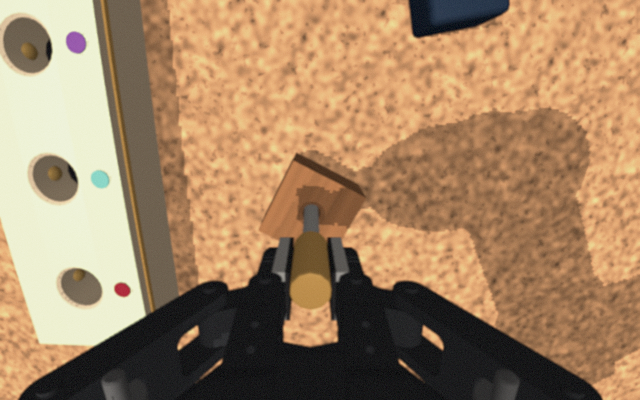

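```bash
python3 -m crank '[[[0,0,-10],[0,0,0],1],[[0,0,-20],[0,0,0],1],[[0,0,-20],[0,0,0],1],[[0,0,-20],[0,0,0],1],[[0,0,0],[0,0,0],1],[[0,0,0],[0,0,0],1],[[0,0,0],[0,0,0],1]]'
python3 - <<'E'
from h import *
from rig import get_image
to(.632,.112,.1784)
cv2.imwrite("pics/w3.png",get_image("wrist"))
E
```

```text
clock: 5.25
tcp_pos: [0.4694, 0.0489, 0.1763]
ee_rot: [0.116, -3.138, 0.001]
ft_force: [0.2, -0.4, 0.1]
gripper_width: 0.194
clock 5.25 tcp [0.4694 0.0489 0.1763] az -175.76 tilt [-0.0016 -0.0006 -1.    ] F [ 0.1802 -0.3935  0.1213] w 0.19391105542919404
tool shift mm [-166.7695   50.9102   -2.4156]
```

View pics/w3.png

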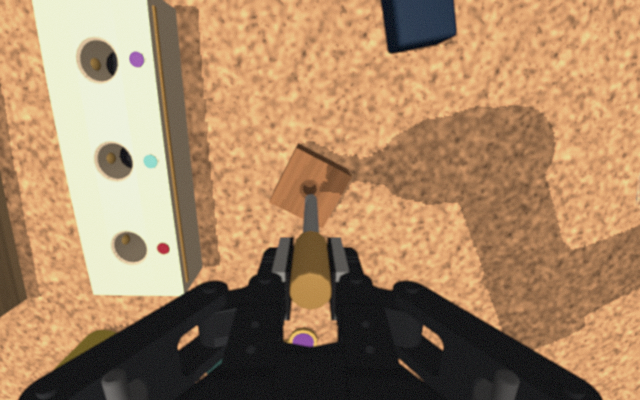

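```bash
python3 - <<'E'
from h import *
a=cv2.imread("pics/w3.png")
cv2.imwrite("pics/c6.png",cv2.resize(a[140:240,260:360],None,fx=6,fy=6,interpolation=cv2.INTER_CUBIC))
m=camera_model("wrist");t=status.sense()['tcp_pos']
f=np.array([t[0],t[1],0.005+t[2]-.1084])
q=proj(m,[f,[.4703,.0491,.04],f+[0,0,.085]]);print(q,(q-[260,140])*6)
E
```

```text
[[310.9433 199.0156]
 [309.9895 188.7607]
 [311.2358 243.9699]] [[305.6595 354.0938]
 [299.937  292.5639]
 [307.4146 623.8194]]
```

View pics/c6.png

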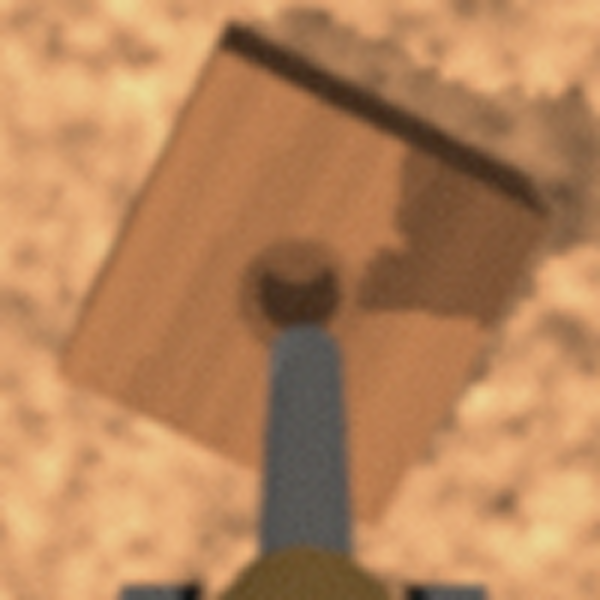

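```bash
python3 -m crank '[[[-15,5,0],[0,0,0],1],[[-30,9,0],[0,0,0],1],[[-35,11,0],[0,0,0],1],[[-35,11,0],[0,0,0],1],[[-30,9,0],[0,0,0],1],[[-21.5,6,0],[0,0,0],1],[[0,0,0],[0,0,0],1],[[0,0,0],[0,0,0],1],[[0,0,0],[0,0,0],1]]'
python3 - <<'E'
from h import *
from rig import get_image
to(.632,.112,.1784)
cv2.imwrite("pics/w4.png",get_image("wrist")[100:350,200:420].repeat(3,0).repeat(3,1)[:600])
E
```

```text
clock: 6.42
tcp_pos: [0.6317, 0.112, 0.1776]
ee_rot: [-0.116, 3.139, 0.0]
ft_force: [1.0, -0.2, -0.1]
gripper_width: 0.196
clock 6.42 tcp [0.6317 0.112  0.1776] az -175.76 tilt [ 0.0003  0.     -1.    ] F [ 1.0469 -0.1797 -0.0776] w 0.19553671694630387
tool shift mm [-0.3144  0.0043 -0.7892]
```

View pics/w4.png

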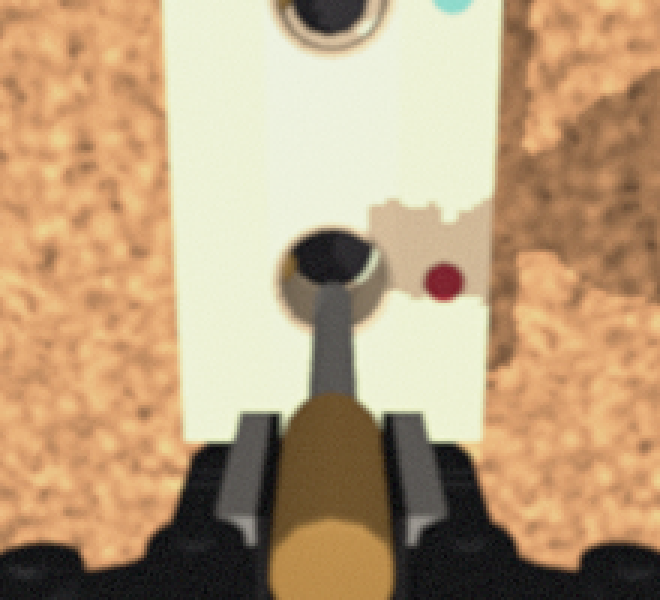

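```bash
python3 -m crank '[[[0,0,10],[0,0,0],1],[[0,0,10],[0,0,0],1],[[0,0,10],[0,0,0],1],[[0,0,8],[0,0,0],1],[[0,0,4],[0,0,0],1],[[0,0,0],[0,0,0],1],[[0,0,0],[0,0,0],1]]'
python3 - <<'E'
from h import *
from rig import get_image
to(.632,.112,.1334)
cv2.imwrite("pics/w5.png",get_image("wrist")[100:350,200:420].repeat(3,0).repeat(3,1)[:600])
E
```

```text
clock: 7.35
tcp_pos: [0.6323, 0.1122, 0.1358]
ee_rot: [-0.116, 3.139, 0.0]
ft_force: [-0.5, 0.3, -0.8]
gripper_width: 0.194
clock 7.35 tcp [0.6323 0.1122 0.1358] az -175.75 tilt [ 0.0007  0.0001 -1.    ] F [-0.5445  0.2909 -0.7745] w 0.1936225714915866
tool shift mm [ 0.3558 -0.2138  2.3907]
```

View pics/w5.png

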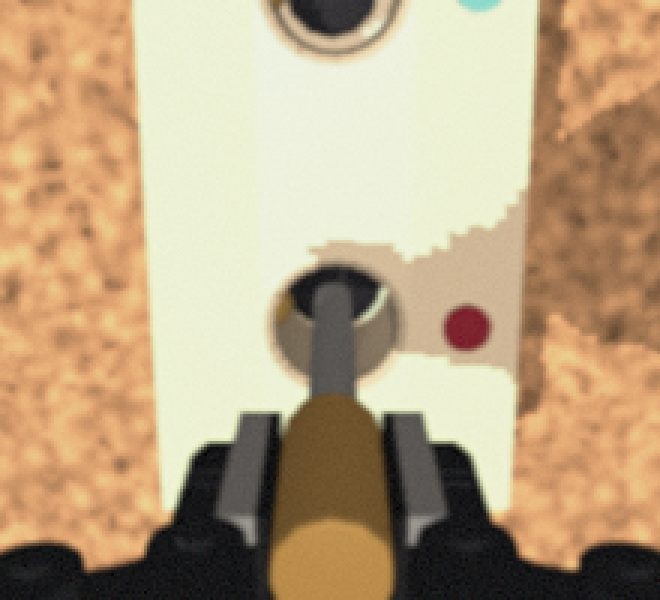

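```bash
python3 -m crank '[[[0,0,2],[0,0,0],1],[[0,0,2],[0,0,0],1],[[0,0,2],[0,0,0],1],[[0,0,1],[0,0,0],1],[[0,0,1],[0,0,0],1],[[0,0,0],[0,0,0],1]]'
```

```text
clock: 8.15
tcp_pos: [0.6321, 0.1122, 0.1272]
ee_rot: [0.116, -3.139, 0.0]
ft_force: [-0.1, -0.3, -0.5]
gripper_width: 0.192
```

```bash
python3 -m crank '[[[0,0,1],[0,0,0],1],[[0,0,1],[0,0,0],1],[[0,0,1],[0,0,0],1],[[0,0,0],[0,0,0],1]]'
```

```text
clock: 8.65
tcp_pos: [0.6321, 0.1121, 0.1241]
ee_rot: [0.116, -3.139, 0.0]
ft_force: [-0.3, -0.1, -0.0]
gripper_width: 0.192
```

```bash
python3 -m crank '[[[0,0,2],[0,0,0],1],[[0,0,2],[0,0,0],1],[[0,0,2],[0,0,0],1],[[0,0,1],[0,0,0],1],[[0,0,1],[0,0,0],1],[[0,0,0],[0,0,0],1]]'
```

```text
clock: 9.4
tcp_pos: [0.6321, 0.1122, 0.1162]
ee_rot: [0.116, -3.139, 0.0]
ft_force: [-0.3, 0.1, -0.6]
gripper_width: 0.189
```

```bash
python3 -m crank '[[[0,0,1],[0,0,0],1],[[0,0,0.5],[0,0,0],1],[[0,0,0],[0,0,0],1]]'
```

```text
clock: 9.78
tcp_pos: [0.6321, 0.1121, 0.1148]
ee_rot: [0.116, -3.139, 0.0]
ft_force: [0.6, -0.2, -1.2]
gripper_width: 0.19
```

```bash
python3 -m crank '[[[0,0,1],[0,0,0],1],[[0,0,0.5],[0,0,0],1],[[0,0,0],[0,0,0],1]]'
```

```text
clock: 10.15
tcp_pos: [0.6321, 0.1122, 0.1135]
ee_rot: [-0.116, 3.139, -0.0]
ft_force: [-1.3, -0.3, 1.2]
gripper_width: 0.196
```

```bash
python3 -m crank '[[[0,0,0.5],[0,0,0],1],[[0,0,0],[0,0,0],1]]'
```

```text
clock: 10.4
tcp_pos: [0.6323, 0.1121, 0.1135]
ee_rot: [-0.116, 3.139, -0.0]
ft_force: [-2.0, 1.0, 3.6]
gripper_width: 0.192
```

```bash
python3 -m crank '[[[0,0,0],[0,0,0],1],[[0,0,-3],[0,0,0],1],[[0,0,-10],[0,0,0],1],[[0,0,-20],[0,0,0],1],[[0,0,-20],[0,0,0],1],[[0,0,-10],[0,0,0],1],[[0,0,0],[0,0,0],1],[[0,0,0],[0,0,0],1]]'
python3 -c "
from h import *
to(.470,.049,.1763)"
```

```text
clock: 11.4
tcp_pos: [0.6318, 0.1122, 0.1749]
ee_rot: [0.116, -3.138, 0.0]
ft_force: [-0.3, 0.3, -0.8]
gripper_width: 0.193
clock 11.4 tcp [0.6318 0.1122 0.1749] az -175.76 tilt [-0.0014 -0.0002 -1.    ] F [-0.3196  0.3145 -0.7559] w 0.19275270342980066
tool shift mm [165.9937 -51.0638  -1.1559]
```

```bash
python3 -m crank '[[[15,-5,-1],[0,0,0],1],[[30,-9,0],[0,0,0],1],[[35,-11,0],[0,0,0],1],[[35,-11,0],[0,0,0],1],[[30,-9,0],[0,0,0],1],[[21,-6,0],[0,0,0],1],[[0,0,0],[0,0,0],1],[[0,0,0],[0,0,0],1],[[0,0,0],[0,0,0],1]]'
python3 - <<'E'
from h import *
from rig import get_image
to(.470,.049,.1084)
a=get_image("wrist")
cv2.imwrite("pics/c7.png",cv2.resize(a[140:240,260:360],None,fx=6,fy=6,interpolation=cv2.INTER_CUBIC))
E
```

```text
clock: 12.52
tcp_pos: [0.4706, 0.0492, 0.1763]
ee_rot: [0.116, -3.138, 0.001]
ft_force: [0.0, -0.8, -1.4]
gripper_width: 0.192
clock 12.53 tcp [0.4706 0.0492 0.1763] az -175.76 tilt [-0.001  -0.0006 -1.    ] F [ 0.015  -0.8264 -1.3519] w 0.19220931430463042
tool shift mm [ 0.5535 -0.0839 67.8936]
```

View pics/c7.png

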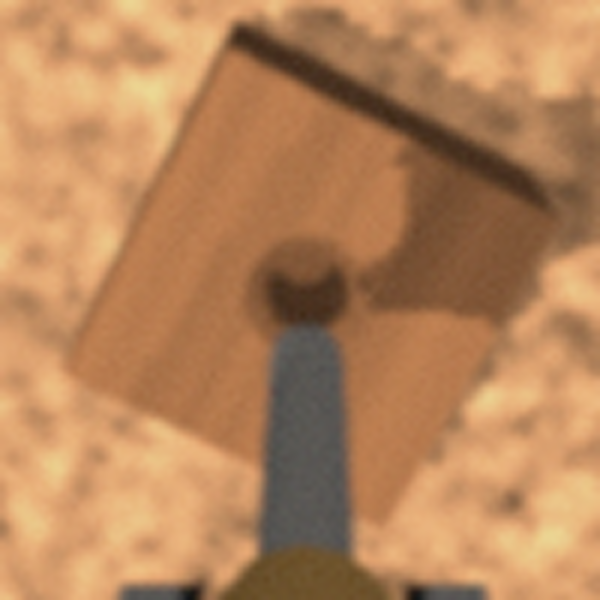

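```bash
python3 -m crank '[[[0,0,10],[0,0,0],1],[[0,0,10],[0,0,0],1],[[0,0,8],[0,0,0],1],[[0,0,4],[0,0,0],1],[[0,0,4],[0,0,0],1],[[0,0,0],[0,0,0],1],[[0,0,0],[0,0,0],1]]'
```

```text
clock: 13.45
tcp_pos: [0.4705, 0.0491, 0.1411]
ee_rot: [-0.116, 3.139, 0.0]
ft_force: [-0.0, 0.7, -0.5]
gripper_width: 0.191
```

```bash
python3 -m crank '[[[0,0,4],[0,0,0],1],[[0,0,4],[0,0,0],1],[[0,0,4],[0,0,0],1],[[0,0,4],[0,0,0],1],[[0,0,0],[0,0,0],1]]'
```

```text
clock: 14.08
tcp_pos: [0.4701, 0.0489, 0.1243]
ee_rot: [0.116, -3.139, 0.001]
ft_force: [-0.4, 0.2, -1.1]
gripper_width: 0.192
```

```bash
python3 -m crank '[[[0,0,4],[0,0,0],1],[[0,0,4],[0,0,0],1],[[0,0,4],[0,0,0],1],[[0,0,2],[0,0,0],1],[[0,0,1],[0,0,0],1],[[0,0,0],[0,0,0],1]]'
```

```text
clock: 14.82
tcp_pos: [0.4704, 0.049, 0.1098]
ee_rot: [-0.116, 3.139, -0.0]
ft_force: [0.1, -0.8, -0.9]
gripper_width: 0.195
```

```bash
python3 -m crank '[[[0,0,1],[0,0,0],1],[[0,0,0.7],[0,0,0],1],[[0,0,0],[0,0,0],1],[[0,0,0],[0,0,0],1],[[0,0,0],[0,0,0],0.4],[[0,0,0],[0,0,0],0],[[0,0,0],[0,0,0],-1],[[0,0,0],[0,0,0],-1],[[0,0,0],[0,0,0],-1],[[0,0,0],[0,0,0],-1]]'
python3 - <<'E'
from h import *
from rig import get_image
to(.521,-.2985,.2)
cv2.imwrite("pics/w8.png",get_image("wrist"))
E
```

```text
clock: 16.08
tcp_pos: [0.4703, 0.049, 0.1081]
ee_rot: [0.116, -3.139, 0.0]
ft_force: [-0.1, -0.2, 0.8]
gripper_width: 1.0
clock 16.07 tcp [0.4703 0.049  0.1081] az -175.76 tilt [-0.     -0.0001 -1.    ] F [-0.1017 -0.2294  0.7774] w 1.000445921639377
tool shift mm [ -24.8263 -350.3298  -91.8405]
```

View pics/w8.png

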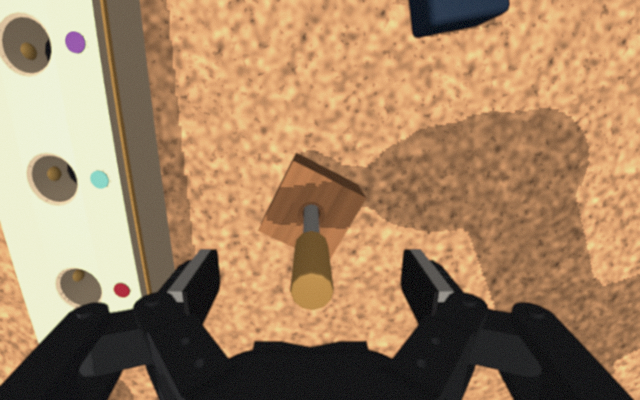

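The rod stands released in the stand, its cap at (312,292). Next I go up and over to the vial.

```bash
python3 -m crank '[[[0,0,-20],[0,0,0],-1],[[0,0,-35],[0,0,0],-1],[[0,0,-30],[0,0,0],-1],[[0,-10,-7],[0,0,0],-1],[[-2,-30,0],[0,0,0],-1],[[-3,-40,0],[0,0,0],-1],[[-4,-40,0],[0,0,0],-1],[[-4,-40,0],[0,0,0],-1],[[-4,-40,0],[0,0,0],-1],[[-4,-40,0],[0,0,0],-1],[[-2,-40,0],[0,0,0],-1],[[-1,-40,0],[0,0,0],-1],[[0,-30,0],[0,0,0],-1],[[0,0,0],[0,0,0],-1],[[0,0,0],[0,0,0],-1],[[0,0,0],[0,0,0],-1]]'
python3 - <<'E'
from h import *
from rig import get_image
to(.521,-.2985,.2)
m=camera_model("wrist");a=get_image("wrist");cv2.imwrite("pics/w9.png",a)
print(proj(m,[[.521,-.2985,.101],[.521,-.2985,.006]]))
cv2.imwrite("pics/c9.png",cv2.resize(a[130:250,230:390],None,fx=5,fy=5,interpolation=cv2.INTER_CUBIC))
t=get_image("top");cv2.imwrite("pics/t9.png",cv2.resize(t[130:290,165:365],None,fx=4,fy=4,interpolation=cv2.INTER_CUBIC)[:600])
E
```

```text
clock: 18.12
tcp_pos: [0.5202, -0.2975, 0.2001]
ee_rot: [-0.118, 3.139, 0.0]
ft_force: [-0.3, -0.5, -0.7]
gripper_width: 0.999
clock 18.12 tcp [ 0.5202 -0.2975  0.2001] az -175.71 tilt [ 0.0001  0.     -1.    ] F [-0.255  -0.4786 -0.7156] w 0.9989469195654811
tool shift mm [-0.7447 -1.0514  0.1408]
[[310.2214 199.2229]
 [310.3892 174.0606]]
```

View pics/w9.png

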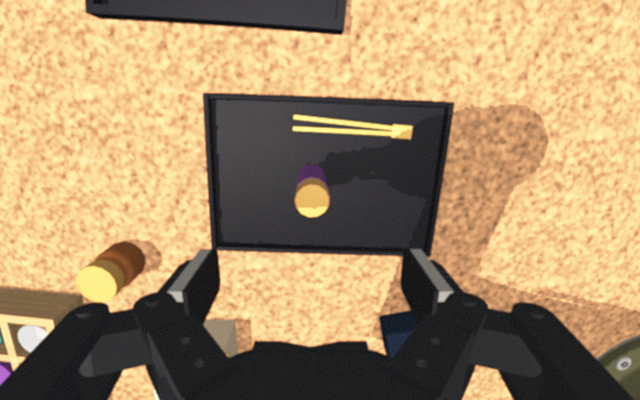

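View pics/c9.png

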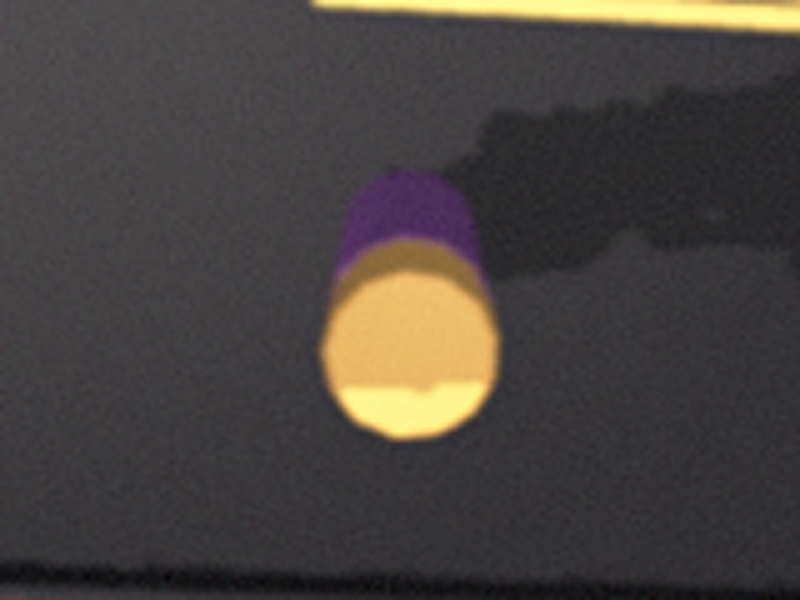

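View pics/t9.png

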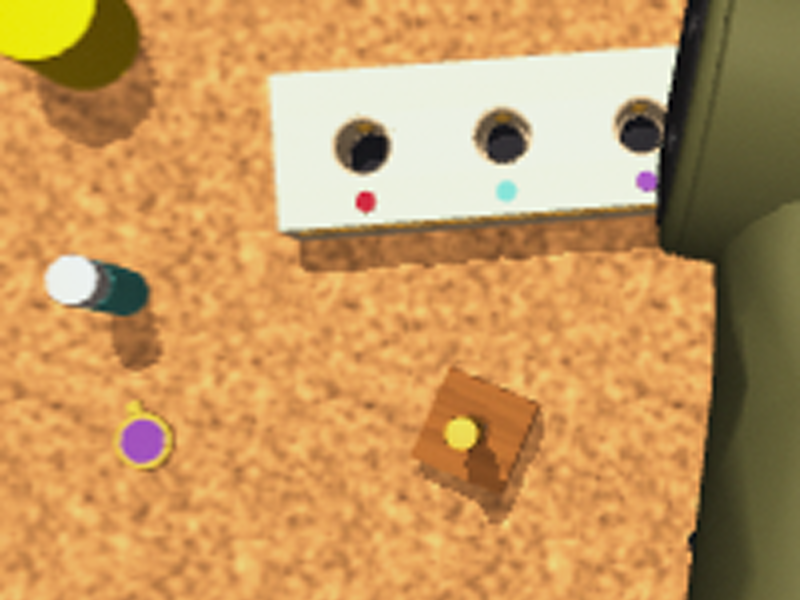

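```bash
python3 - <<'E'
from h import *
m=camera_model("wrist")
p=atz(m,(230+411/5-.4,130+354.5/5-.4),.101);print(p)
to(p[0],p[1],.074)
E
```

```text
[ 0.5198 -0.2975  0.101 ]
clock 18.23 tcp [ 0.5203 -0.2975  0.2004] az -175.7 tilt [ 0.0004 -0.0001 -1.    ] F [ 0.3799  0.0685 -0.6583] w 1.0011112813500773
tool shift mm [  0.5205   0.0732 126.3693]
```

```bash
python3 -m crank '[[[0.5,0,20],[0,0,0],-1],[[0,0,30],[0,0,0],-1],[[0,0,30],[0,0,0],-1],[[0,0,25],[0,0,0],-1],[[0,0,15],[0,0,0],-1],[[0,0,7],[0,0,0],-1],[[0,0,0],[0,0,0],0],[[0,0,0],[0,0,0],0.2],[[0,0,0],[0,0,0],0.4],[[0,0,0],[0,0,0],1],[[0,0,0],[0,0,0],1],[[0,0,0],[0,0,0],1],[[0,0,0],[0,0,0],1]]'
python3 - <<'E'
from h import *
from rig import get_image
to(.520,-.2975,.073)
cv2.imwrite("pics/w10.png",get_image("wrist"))
E
```

```text
clock: 19.85
tcp_pos: [0.52, -0.2986, 0.0741]
ee_rot: [-0.116, 3.138, -0.001]
ft_force: [-1.2, 0.9, 5.9]
gripper_width: 0.311
clock 19.85 tcp [ 0.52   -0.2986  0.0741] az -175.75 tilt [ 0.0011 -0.0009 -1.    ] F [-1.232   0.9362  5.9026] w 0.3110893260815001
tool shift mm [-0.0632  1.0553  1.0781]
```

View pics/w10.png

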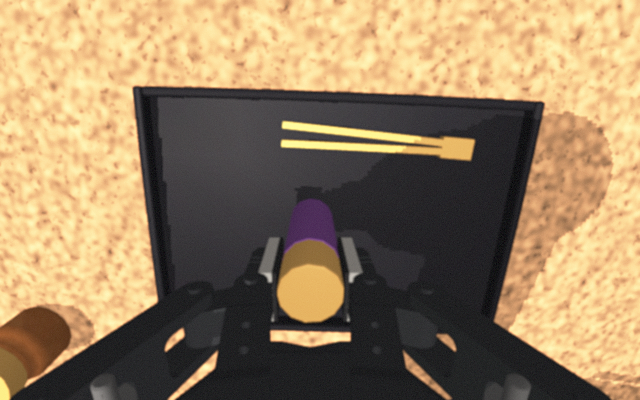

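```bash
python3 -m crank '[[[0,0,-10],[0,0,0],1],[[0,0,-20],[0,0,0],1],[[0,0,-25],[0,0,0],1],[[0,0,-25],[0,0,0],1],[[0,0,0],[0,0,0],1],[[0,0,0],[0,0,0],1],[[0,0,0],[0,0,0],1]]'
python3 - <<'E'
from h import *
from rig import get_image
to(.632,.112,.154)
m=camera_model("wrist");a=get_image("wrist");cv2.imwrite("pics/w11.png",a)
t=status.sense()['tcp_pos'];zt=t[2]-.0741+.101;q=proj(m,[[t[0],t[1],zt],[t[0],t[1],zt-.095]]);print(q,(q-[230,150])*5)
cv2.imwrite("pics/c11.png",cv2.resize(a[150:270+60,230:390],None,fx=3.3,fy=3.3,interpolation=cv2.INTER_CUBIC));print((q-[230,150])*3.3)
E
```

```text
clock: 20.78
tcp_pos: [0.5192, -0.298, 0.1519]
ee_rot: [0.116, -3.138, -0.001]
ft_force: [-0.2, -0.0, -0.5]
gripper_width: 0.311
clock 20.77 tcp [ 0.5192 -0.298   0.1519] az -175.76 tilt [-0.0019  0.0007 -1.    ] F [-0.2031 -0.0255 -0.477 ] w 0.3110928960122612
tool shift mm [-142.8008  400.576    -2.0196]
[[311.5186 291.8971]
 [310.9767 213.3767]] [[407.5928 709.4855]
 [404.8837 316.8835]]
[[269.0112 468.2604]
 [267.2233 209.1431]]
```

View pics/c11.png

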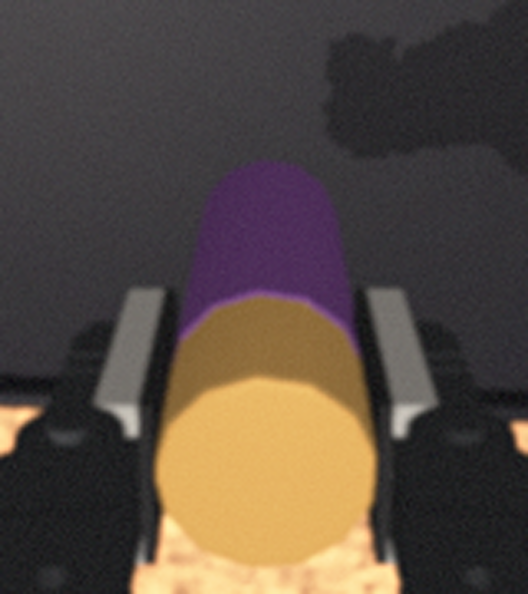

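```bash
python3 -m crank '[[[-5,15,0],[0,0,0],1],[[-12,30,0],[0,0,0],1],[[-14,40,0],[0,0,0],1],[[-14,40,0],[0,0,0],1],[[-14,40,0],[0,0,0],1],[[-14,40,0],[0,0,0],1],[[-14,40,0],[0,0,0],1],[[-14,40,0],[0,0,0],1],[[-14,40,0],[0,0,0],1],[[-14,35,0],[0,0,0],1],[[-9,25,0],[0,0,0],1],[[-5,15,0],[0,0,0],1],[[0,0,0],[0,0,0],1],[[0,0,0],[0,0,0],1],[[0,0,0],[0,0,0],1]]'
python3 - <<'E'
from h import *
from rig import get_image
to(.632,.112,.122)
m=camera_model("wrist");a=get_image("wrist");t=status.sense()['tcp_pos']
print(proj(m,[[.632,.112,.055],[t[0],t[1],t[2]-.068]]))
cv2.imwrite("pics/w12.png",cv2.resize(a[110:310,200:420],None,fx=3,fy=3))
E
```

```text
clock: 22.7
tcp_pos: [0.6327, 0.1103, 0.1533]
ee_rot: [-0.114, 3.139, -0.0]
ft_force: [0.3, -1.0, -0.9]
gripper_width: 0.307
clock 22.7 tcp [0.6327 0.1103 0.1533] az -175.82 tilt [ 0.0002 -0.0001 -1.    ] F [ 0.2601 -0.9504 -0.8946] w 0.30695389546646373
tool shift mm [ 0.5427  1.7524 31.3455]
[[311.8548 202.9308]
 [311.1854 213.6863]]
```

View pics/w12.png

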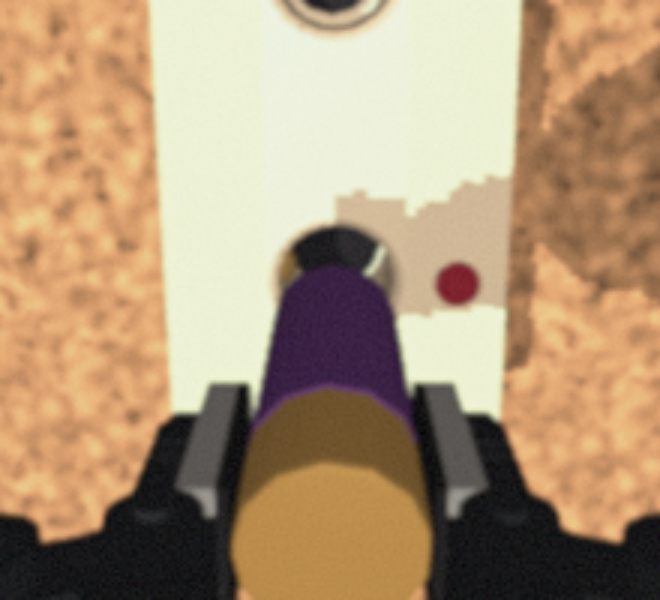

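```bash
python3 -m crank '[[[0.3,1.5,5],[0,0,0],1],[[0,0,8],[0,0,0],1],[[0,0,8],[0,0,0],1],[[0,0,5],[0,0,0],1],[[0,0,0],[0,0,0],1],[[0,0,0],[0,0,0],1]]'
python3 - <<'E'
from h import *
from rig import get_image
to(.632,.112,.122)
m=camera_model("wrist");a=get_image("wrist");t=status.sense()['tcp_pos']
print(3*(proj(m,[[.632,.112,.055],[t[0],t[1],t[2]-.068]])-[200,110]))
cv2.imwrite("pics/w13.png",cv2.resize(a[110:310,200:420],None,fx=3,fy=3))
E
```

```text
clock: 23.5
tcp_pos: [0.6325, 0.1127, 0.1274]
ee_rot: [-0.116, 3.139, -0.0]
ft_force: [0.5, 0.6, -1.0]
gripper_width: 0.316
clock 23.5 tcp [0.6325 0.1127 0.1274] az -175.76 tilt [ 0.0005 -0.0001 -1.    ] F [ 0.5434  0.5729 -0.964 ] w 0.3161334757263584
tool shift mm [ 0.5057 -0.6397  5.4311]
[[335.8113 301.8659]
 [333.4671 310.9056]]
```

View pics/w13.png

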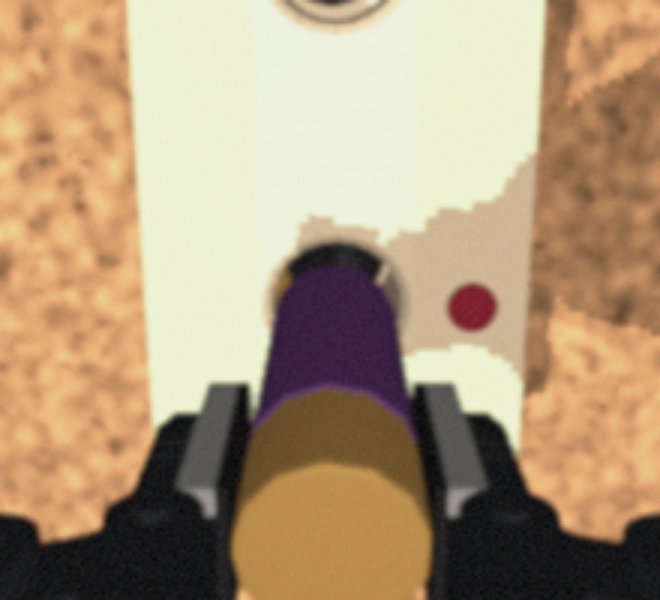

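```bash
python3 -m crank '[[[0,0,3],[0,0,0],1],[[0,0,3],[0,0,0],1],[[0,0,2],[0,0,0],1],[[0,0,2],[0,0,0],1],[[0,0,0],[0,0,0],1]]'
```

```text
clock: 24.18
tcp_pos: [0.6322, 0.1127, 0.1168]
ee_rot: [0.116, -3.139, 0.0]
ft_force: [0.9, -0.3, -0.6]
gripper_width: 0.313
```

```bash
python3 -m crank '[[[0,0,1.5],[0,0,0],1],[[0,0,1.5],[0,0,0],1],[[0,0,1.5],[0,0,0],1],[[0,0,0],[0,0,0],1]]'
```

```text
clock: 24.68
tcp_pos: [0.6322, 0.1127, 0.1124]
ee_rot: [0.116, -3.139, 0.0]
ft_force: [-0.3, 0.2, -1.0]
gripper_width: 0.31
```

```bash
python3 -m crank '[[[0,0,2],[0,0,0],1],[[0,0,2],[0,0,0],1],[[0,0,2],[0,0,0],1],[[0,0,0],[0,0,0],1]]'
```

```text
clock: 25.18
tcp_pos: [0.6322, 0.1126, 0.1063]
ee_rot: [0.116, -3.139, 0.0]
ft_force: [0.1, -0.4, -1.4]
gripper_width: 0.314
```

```bash
python3 -m crank '[[[0,0,1],[0,0,0],1],[[0,0,1],[0,0,0],1],[[0,0,0],[0,0,0],1]]'
```

```text
clock: 25.55
tcp_pos: [0.6322, 0.1127, 0.1045]
ee_rot: [0.116, -3.139, 0.0]
ft_force: [-0.6, -0.1, -1.0]
gripper_width: 0.313
```

```bash
python3 -m crank '[[[0,0,1],[0,0,0],1],[[0,0,1],[0,0,0],1],[[0,0,0],[0,0,0],1]]'
```

```text
clock: 25.92
tcp_pos: [0.6322, 0.1126, 0.1029]
ee_rot: [-0.116, 3.139, -0.0]
ft_force: [-1.9, 0.1, 1.6]
gripper_width: 0.307
```

```bash
python3 -m crank '[[[0,0,1],[0,0,0],1],[[0,0,1],[0,0,0],1],[[0,0,0],[0,0,0],1]]'
```

```text
clock: 26.3
tcp_pos: [0.6318, 0.1127, 0.0999]
ee_rot: [0.116, -3.138, 0.0]
ft_force: [-2.9, -0.3, 0.1]
gripper_width: 0.312
```

```bash
python3 -m crank '[[[0,0,1],[0,0,0],1],[[0,0,1],[0,0,0],1],[[0,0,1],[0,0,0],1],[[0,0,0],[0,0,0],1]]'
```

```text
clock: 26.8
tcp_pos: [0.6318, 0.1126, 0.0967]
ee_rot: [0.116, -3.138, 0.0]
ft_force: [-3.7, -0.4, -0.5]
gripper_width: 0.307
```

```bash
python3 -m crank '[[[0,0,1.5],[0,0,0],1],[[0,0,1.5],[0,0,0],1],[[0,0,1.5],[0,0,0],1],[[0,0,0],[0,0,0],1]]'
```

```text
clock: 27.3
tcp_pos: [0.632, 0.1127, 0.0926]
ee_rot: [0.116, -3.139, 0.0]
ft_force: [-3.6, -0.3, 0.6]
gripper_width: 0.31
```

```bash
python3 -m crank '[[[0,0,1.5],[0,0,0],1],[[0,0,1.5],[0,0,0],1],[[0,0,1.5],[0,0,0],1],[[0,0,0],[0,0,0],1]]'
```

```text
clock: 27.8
tcp_pos: [0.6321, 0.1127, 0.0882]
ee_rot: [0.116, -3.139, 0.0]
ft_force: [-4.3, 0.1, 0.1]
gripper_width: 0.309
```

```bash
python3 -m crank '[[[0,0,1.5],[0,0,0],1],[[0,0,1.5],[0,0,0],1],[[0,0,1.5],[0,0,0],1],[[0,0,1.5],[0,0,0],1],[[0,0,0],[0,0,0],1]]'
```

```text
clock: 28.42
tcp_pos: [0.632, 0.1127, 0.082]
ee_rot: [0.116, -3.139, 0.0]
ft_force: [-4.7, -1.0, -0.5]
gripper_width: 0.309
```

```bash
python3 -m crank '[[[0,0,1],[0,0,0],1],[[0,0,1],[0,0,0],1],[[0,0,0],[0,0,0],1]]'
```

```text
clock: 28.8
tcp_pos: [0.6321, 0.1127, 0.0803]
ee_rot: [0.116, -3.139, 0.0]
ft_force: [-4.9, -0.6, 0.2]
gripper_width: 0.313
```

```bash
python3 -m crank '[[[0,0,0.7],[0,0,0],1],[[0,0,0.7],[0,0,0],1],[[0,0,0],[0,0,0],1]]'
```

```text
clock: 29.18
tcp_pos: [0.6323, 0.1127, 0.0792]
ee_rot: [0.116, -3.139, 0.0]
ft_force: [-4.4, -0.3, 0.5]
gripper_width: 0.311
```

```bash
python3 -m crank '[[[0,0,0.6],[0,0,0],1],[[0,0,0.6],[0,0,0],1],[[0,0,0],[0,0,0],1]]'
```

```text
clock: 29.55
tcp_pos: [0.6323, 0.1127, 0.0782]
ee_rot: [-0.116, 3.139, -0.0]
ft_force: [-5.5, 0.1, 1.7]
gripper_width: 0.313
```

```bash
python3 -m crank '[[[0,0,0.5],[0,0,0],1],[[0,0,0],[0,0,0],1]]'
```

```text
clock: 29.8
tcp_pos: [0.6324, 0.1127, 0.0781]
ee_rot: [-0.116, 3.139, -0.0]
ft_force: [-6.3, -0.1, 2.7]
gripper_width: 0.313
```

```bash
python3 -m crank '[[[0,0,0.6],[0,0,0],1],[[0,0,0],[0,0,0],1]]'
```

```text
clock: 30.05
tcp_pos: [0.6324, 0.1126, 0.0781]
ee_rot: [-0.117, 3.139, -0.0]
ft_force: [-6.9, -0.2, 5.3]
gripper_width: 0.312
```

```bash
python3 -m crank '[[[0,0,0],[0,0,0],0.35],[[0,0,0],[0,0,0],0.2],[[0,0,0],[0,0,0],0],[[0,0,0],[0,0,0],-0.3],[[0,0,0],[0,0,0],-0.6],[[0,0,0],[0,0,0],-0.6],[[0,0,0],[0,0,0],-0.6],[[0,0,0],[0,0,0],-0.6]]'
python3 - <<'E'
from h import *
from rig import get_image
to(.632,.112,.0781)
m=camera_model("wrist");a=get_image("wrist")
print(2.5*(proj(m,[[.6315,.1125,.105],[.6315,.1125,.055]])-[180,140]))
cv2.imwrite("pics/w14.png",cv2.resize(a[140:370,180:440],None,fx=2.5,fy=2.5))
E
```

```text
clock: 31.05
tcp_pos: [0.6323, 0.1127, 0.0769]
ee_rot: [-0.116, 3.139, -0.0]
ft_force: [-0.3, -1.3, -0.7]
gripper_width: 0.8
clock 31.05 tcp [0.6323 0.1127 0.0769] az -175.76 tilt [ 0.     -0.0001 -1.    ] F [-0.2945 -1.2883 -0.7354] w 0.799871302551125
tool shift mm [ 0.3512 -0.6582 -1.2301]
[[333.7713 383.4053]
 [331.9004 252.6844]]
```

View pics/w14.png

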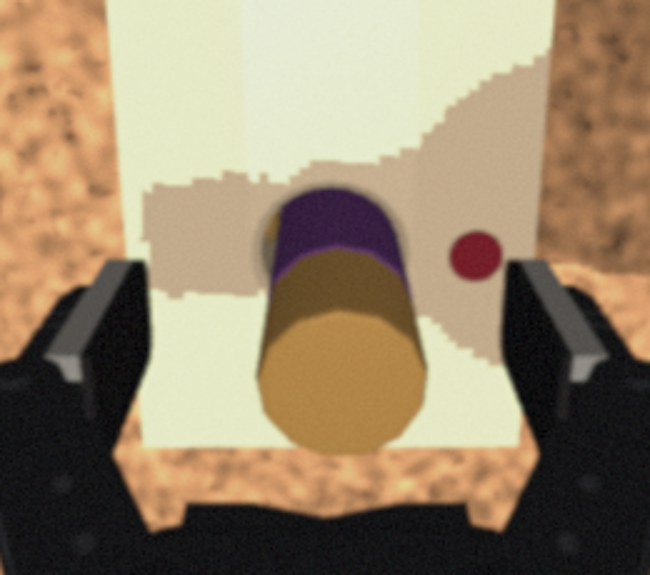

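```bash
python3 -m crank '[[[0,0,0],[0,0,0],-1],[[0,0,0],[0,0,0],-1],[[0,0,-15],[0,0,0],-1],[[0,0,-30],[0,0,0],-1],[[0,0,-40],[0,0,0],-1],[[0,0,-40],[0,0,0],-1],[[0,0,0],[0,0,0],-1],[[0,0,0],[0,0,0],-1]]'
python3 - <<'E'
from h import *
from rig import get_image
to(.632,.112,.0781)
m=camera_model("wrist");a=get_image("wrist")
print(4*(proj(m,[[.6315,.1125,.105],[.6315,.1125,.055]])-[220,130]))
cv2.imwrite("pics/w15.png",cv2.resize(a[130:270,220:400],None,fx=4,fy=4,interpolation=cv2.INTER_CUBIC))
s=get_image("scene");cv2.imwrite("pics/s15.png",cv2.resize(s[140:290,220:420],None,fx=4,fy=4,interpolation=cv2.INTER_CUBIC))
m=camera_model("scene");print(4*(proj(m,[[.632,.112,.105],[.632,.112,.055]])-[220,140]))
E
```

```text
clock: 32.1
tcp_pos: [0.6322, 0.1128, 0.2023]
ee_rot: [-0.116, 3.139, 0.001]
ft_force: [-1.1, -0.4, -0.3]
gripper_width: 1.002
clock 32.1 tcp [0.6322 0.1128 0.2023] az -175.76 tilt [ 0.0003  0.0005 -1.    ] F [-1.1263 -0.3919 -0.3291] w 1.0020188561629777
tool shift mm [  0.3113  -0.8492 124.2181]
[[368.498  283.2802]
 [367.7152 221.0041]]
[[649.4288 143.2193]
 [645.0451 207.9226]]
```

View pics/w15.png

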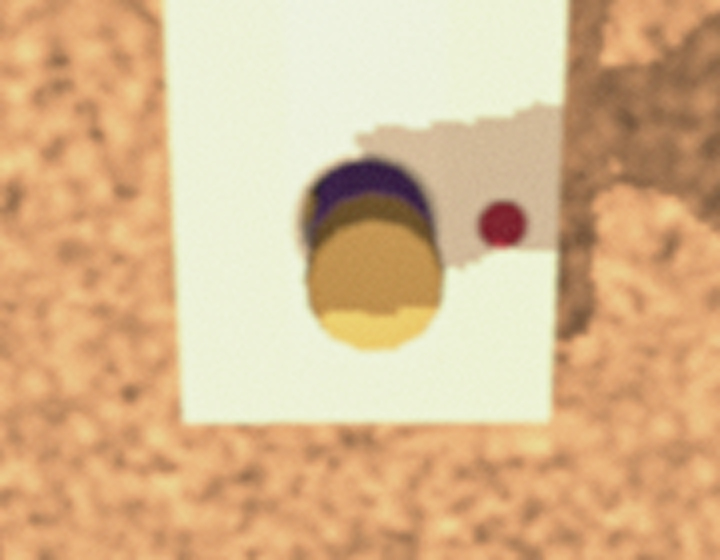

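View pics/s15.png

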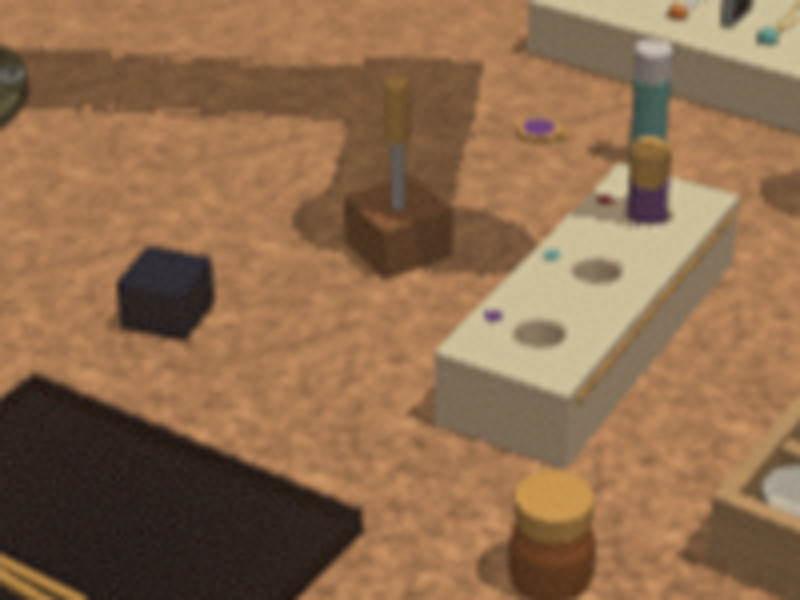

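```bash
python3 -c "
from rig import ctrl
print(ctrl.job_done())"
```

```text
the job is handed in; nothing more can be done
None
```

The purple vial is fully home and upright in the left well, which was the free one. The job is handed in at about 32 s of the 64 s allowed, with no verdict reported.

- **Finding the free well:** I felt down the left well first. The rod passed the height where a plug would stop it with no contact. It touched the floor at TCP z = 0.1135 m (0.1134 m expected), with about 4 N. The other two wells were not probed.
- **Rod:** It went back into the stand to its original depth. The top and scene pictures show it upright where it started.
- **Vial:** I pressed it past the catch in small steps. It stopped at TCP z = 0.0781 m, exactly the expected home height, with about 5 N down and 7 N sideways from the catch, then I released it.
- **Last checks:** The vial looks upright, about 1 mm off the well's axis towards −x because the catch pushes it that way. In the scene picture its cap top sits within 1 pixel of the predicted height. The bystanders visible in the last pictures look unmoved, and the gripper is clear above.
- **Disagreements:** The scene camera gave positions about 5 mm off those of the top and wrist cameras. I relied on the wrist and top cameras, and the contacts confirmed them. No check failed.

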